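Set up the drip rail and hang a washed part on it

TASK

Rest the loose steel rod in the two Y-shaped saddles of the drip stand so that it lies level, its thick end in the wide saddle, and let go of it. Then hang the little drip tray, with the printed gear still in it, by its hook on the middle of the rod, and before you let go tug it down gently, with about 8 newtons, for half a second to confirm that it holds. Drop nothing, and do not disturb the vials and the jar.

Things in the scene. Friction and masses are not known exactly. Their poses are not given: they have to be found in the camera images.
- rod: Loose steel rod, about 160 g, on the bench. Origin: its middle, on the axis; y runs along it to the THICK end. 10 mm diameter from y = -91 to 55 mm, 20 mm from 55 to 91; dark hexagon collars, 28 mm across flats, from 91 to 99 mm at both ends. It stands on collar flats, axis level, 16 mm above the bench; it may roll, so its x and z need not be level.
- rod_thick (a point): Point on the rod's axis in the thick journal (rod y = +75 mm). The rod's balance point is at about rod y = +17 mm.
- rod_thin (a point): Point on the rod's axis near the thin end (rod y = -75 mm).
- rail_base: Fixed dark steel base plate of the drip stand, 70 x 210 x 8 mm, origin at the centre of its underside; y runs along the line of the two aluminium saddles, x across. They stand at y = +75 and -75 mm; which is which changes. The rod wrong way round slopes by 5 degrees.
- wide_saddle_seat (a point): Where the axis of the thick journal lies when seated in the wide Y-shaped saddle, 160 mm above the bench (V of 90 degrees open upward, 20 mm deep, 40 mm wide at the mouth, 12 mm thick along the rod, arm tips up to 6 mm above this point). Axes as the base plate's.
- narrow_saddle_seat (a point): Where the axis of the thin end lies when seated in the narrow Y-shaped saddle, 160 mm above the bench (V of 90 degrees, 10 mm deep, 20 mm wide, 12 mm thick along the rod, arm tips up to 3 mm above this point). The collars lie outside the saddles, 10 mm play each way.
- tray: Loose aluminium drip tray, about 140 g, on the bench. Origin under the hook, at the underside. Tray x -22 to 28, y +-32, 14 mm high; a stem at x = -22 to -27 rises to a level arm (height 110 to 115 mm) reaching to x = +13.5: a C open to +x. The rod enters from +x between tray and hook teeth; then lower until the arm rests on the rod.
- hook_seat (a point): Where the rod's axis lies in the hook: x = y = 0, 105 mm above the tray's underside. Hook: the arm (underside 5 mm above this point) with two teeth down to 96 mm above the tray's underside and an 18 mm slot between them, centred on x = 0; all 14 mm wide in y.
- tab (a point): Grip tab above the hook: upright grey plate 10 mm thick in the tray's x, 22 mm wide in its y, from 115 to 156 mm above the tray's underside; this point is in it at 140 mm.
- gear: Printed plastic gear, 33 mm diameter, 9 mm high, 12 g, lying loose in the tray (tray floor 3 mm thick); origin at the centre of its underside. It must stay in the tray.
- vial_a: Bystander: vial 22 mm in diameter, 48 mm high, standing at the front of the bench; origin at its underside.
- vial_b: Bystander: vial 22 mm in diameter, 48 mm high, standing in front of the bottles; origin at its underside.
- jar: Bystander: brown jar 52 mm in diameter, 82 mm high, standing at the front; origin at its underside.
Things that resemble listed ones, but are neither listed nor needed, are in the scene too. What is shaped like the tray but green or red is not meant.

How it is judged:
By the outcome, as a careful person would: the job done as asked, in the order asked, and still so for the second after the job is handed in, with the robot touching nothing.
It also fails if it takes over 69 s, if anything falls off the work surface, if the arm or the gripper's body presses on something with over 40 N, if the wrist force passes 120 N, or if a joint passes its speed limit or range.

ROBOT

A 6-joint arm with a two-finger parallel gripper is mounted at the origin on a cart in front of the work surface, level with it; the furniture and walls round the work are solid. World frame = base frame: x ahead of the robot, y to its left, z up, the work surface at z = 0. Lengths are in m, angles in rad, forces in N, time in s.
With the tool pointing down it reaches from about 0.35 to 0.725 m from the base axis. Payload 6 kg.
Tool frame: the origin (TCP) lies midway between the tips of the shut fingers; the grasp point (between the pads) lies 19 mm behind it; z points along the fingers, y is the direction in which the jaws open and shut (so a half turn about z gives the same grasp; the last joint's range is limited). The gripper opens to 85 mm and grips with 20 to 120 N. Pads are 22 mm wide; open, the fingers measure 114 mm over their backs; the gripper's body (76 mm by 85 mm) begins 54 mm behind the grasp point. The pads swing forward as they close: fully open they stand 13 mm farther back than shut.
Start: joints at [1.636, 0.04, 0.085, 0, -1.615, -0.334], TCP at [0.159, 0.578, 0.231] pointing down, gripper open.
Joint ranges: [-2.56, 2.56], [-1.29, 2.01], [-1.08, 1.49], [-3.29, 1.98], [-2.81, -0.18], [-2.99, 2.99]. Speed limits (rad/s): [2.57, 2.57, 3.01, 3.14, 3.14, 3.14].

INTERFACE

Orientations are given as a 3x3 rotation matrix whose columns are the frame's x, y, z axes.
In Python, from bench import bot gives the robot as it stands. The module is installed in compiled form; this text tells all that it offers.
- The arm moves only by the shell command python3 -m creep 'ROWS' [OPENING] [FORCE]. ROWS is JSON, a list of rows, each a list of 2 entries, a list of its own where there are three numbers: the shift along the tool's x, y, z in cm, then the turn, a rotation vector about the tool's x, y, z in degrees. A call has 1 to 10 rows; each row is the pose to reach, as a shift and turn from the pose commanded when the call began, along the tool's axes at that moment; what a row does not reach only later rows make up. A row lasts 1/8 s, in which the tool goes at most 62.5 mm and 10.7 degrees, less where a joint would pass 70% of its speed; a pose out of reach is approached as far as the arm can. A call with a gripper value outside its range is refused whole. OPENING is the closure in counts, from 0 (fully open) to 255 (shut), set as the call begins (- or left out, the last holds). The fingers move at their own pace and stop on an object; FORCE is the grip in N (left out, the last holds). Time passes only in rows, so rows that repeat a pose let the fingers close. It gives the time, the measured TCP pose, the force and the opening at its end, in the units of the state.
- bot.read_state(): the state, without advancing time (a new reading comes with each control period).
- bot.snapshot(name): name is "side" or "top" or "wrist"; returns the picture (480x640x3 uint8, red, green, blue); there is no depth.
- bot.camera_params(name): a dict with "fx", "fy", "cx", "cy" (pixels), "R" (3x3) and "t" (3): a world point X has camera coordinates R X + t. Camera axes: x right, y down, z forward; pixel columns grow to the right and rows downward; lengths in m; the calibration is good to about 2 mm. A picture is of the moment at which its call begins: read the wrist's pose just before it. camera_params takes no time and is no camera call; for the wrist camera it gives the pose at the moment of the call.
- bot.sign_off(): hands the job in, once; it reports no verdict.
Trained networks look in the newest picture that a camera, given by its name, has taken for a name from the list of things; names that differ only in an ending like _2 or _b are one class to them, and where a whole thing is asked for, a point or a joint stands for the part that bears it (a point fixed in the world has none). Each returns a list of dicts, best first, with "p" (0 to 1); they miss things now and then, are a little off and sometimes report something else, mostly with a low value. They report only what shows in the picture. A call takes as long as a camera call. They do not tell look-alikes from the thing itself.
- bot.look_for(target, camera): "position" ([x, y, z] in m, in world coordinates, good to about 4 mm: the middle of the surface that is visible of it).
The state is a dict: "time_s": time; "q": joint angles; "joint_velocities": joint speeds; "joint_torque": joint torques, N m; "position": TCP position; "eef_rot": TCP orientation; "contact_force": force on the tool from outside, world axes, zero at the start; "torque": the same for the moment, N m; "finger_gap": finger opening in m.
Only numpy, scipy, OpenCV 4.12 (cv2) and the standard library are available. Lean on these libraries where they do the work, as an engineer would, in place of code of your own. Each camera call takes 0.05 s, during which the arm holds its last target. There are 200 camera calls.

## Working session

There is one attempt and no reset: what is moved stays moved. The work goes in short steps, Python scripts to look and compute and a shell command to move; the robot and the scene stay as the last step left them, time stands still between calls to the robot, and variables do not carry over. Pictures are saved under pics/ and viewed, about 8 in all and at most 12, crops included, and the job is handed in when it is done.

```bash
mkdir -p pics; cat > h.py <<'E'
import numpy as np, cv2
from bench import bot
def snap(n,f):
    P=bot.camera_params(n); im=bot.snapshot(n); cv2.imwrite('pics/'+f,im[:,:,::-1]); return im,P
def proj(P,X):
    c=np.array(P['R'])@np.array(X)+np.array(P['t']); return P['fx']*c[0]/c[2]+P['cx'],P['fy']*c[1]/c[2]+P['cy']
def ray(P,u,v,z):
    R=np.array(P['R']);t=np.array(P['t']);o=-R.T@t;d=R.T@np.array([(u-P['cx'])/P['fx'],(v-P['cy'])/P['fy'],1])
    return o+d*(z-o[2])/d[2]
E
python3 - <<'E'
from h import *
for n in ['top','side']:
    im,P=snap(n,n+'1.png')
    print(n,(-np.array(P['R']).T@np.array(P['t'])).round(3),P['fx'])
    for t in ['rod','rod_thick','rod_thin','rail_base','tray','hook_seat','tab','gear','vial_a','jar']:
        print(t,[(np.round(d['position'],3).tolist(),round(d['p'],2)) for d in bot.look_for(t,n)][:4])
s=bot.read_state();print(s['time_s'],s['position'],np.round(s['eef_rot'],3),s['finger_gap'])
E
```

```text
top [0.266 0.028 1.354] 566.405079680501
rod [([0.453, -0.227, 0.022], 0.85)]
rod_thick [([0.454, -0.228, 0.018], 0.89)]
rod_thin [([0.455, -0.225, 0.024], 0.93)]
rail_base [([0.488, 0.026, 0.01], 0.55)]
tray [([0.484, 0.322, 0.012], 0.97), ([0.465, 0.212, 0.005], 0.83), ([0.378, 0.353, 0.003], 0.74)]
hook_seat [([0.462, 0.212, 0.008], 0.98), ([0.482, 0.321, 0.012], 0.91), ([0.371, 0.354, 0.002], 0.87)]
tab [([0.482, 0.32, 0.019], 0.96), ([0.374, 0.35, 0.001], 0.81), ([0.464, 0.212, 0.01], 0.66)]
gear [([0.492, 0.329, 0.012], 0.61)]
vial_a [([0.565, 0.25, 0.044], 0.61), ([0.374, -0.041, 0.048], 0.43)]
jar [([0.355, 0.204, 0.081], 0.8)]
side [ 0.475 -0.821  0.639] 462.2893889893859
rod [([0.448, -0.258, 0.016], 0.78)]
rod_thick []
rod_thin [([0.443, -0.255, 0.018], 0.81)]
rail_base [([0.489, 0.001, 0.009], 0.59)]
tray [([0.386, 0.356, 0.04], 0.68), ([0.49, 0.322, 0.105], 0.57), ([0.463, 0.198, 0.065], 0.56)]
hook_seat [([0.467, 0.205, 0.065], 0.75), ([0.495, 0.32, 0.102], 0.69), ([0.392, 0.359, 0.039], 0.59), ([0.487, 0.004, 0.011], 0.34)]
tab [([0.383, 0.36, 0.036], 0.87), ([0.468, 0.202, 0.064], 0.86), ([0.488, 0.324, 0.107], 0.81)]
gear []
vial_a [([0.383, -0.047, 0.035], 0.57)]
jar [([0.364, 0.19, 0.054], 0.87)]
1.1 [0.15933995 0.57843226 0.23127006] [[ 0.964 -0.266  0.   ]
 [-0.266 -0.964 -0.   ]
 [ 0.     0.    -1.   ]] 0.08536281380743743
```

View pics/top1.png

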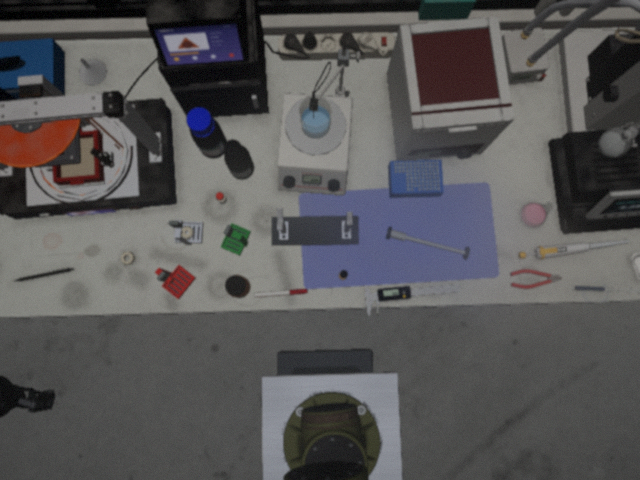

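View pics/side1.png

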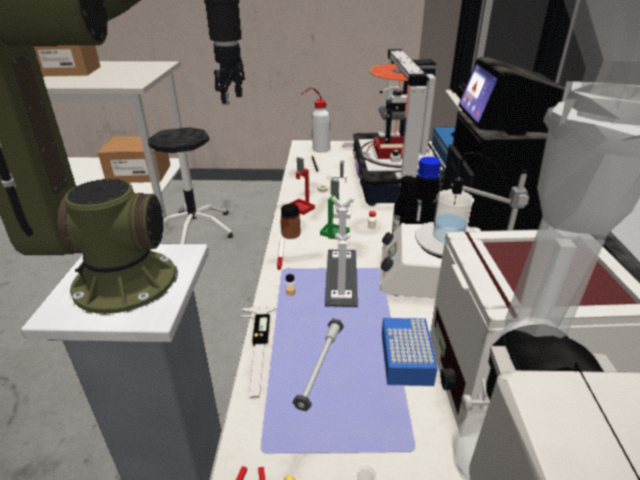

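The top view shows the rod from (390,232) to (466,253), the stand at (315,230) and the grey tray at (188,232). The side view shows the rod from (335,325) to (302,403). Next I'll enlarge these areas.

```bash
python3 - <<'E'
from h import *
a=cv2.imread('pics/top1.png');b=cv2.imread('pics/side1.png')
A=cv2.resize(a[205:270,160:480],(800,163),interpolation=cv2.INTER_CUBIC)
B1=cv2.resize(b[190:310,300:400],None,fx=3.6,fy=3.6,interpolation=cv2.INTER_CUBIC)
B2=cv2.resize(b[310:418,280:390],None,fx=4,fy=4,interpolation=cv2.INTER_CUBIC)
B=np.zeros((435,800,3),np.uint8);B[:432,:360]=B1;B[:432,360:800]=B2
cv2.imwrite('pics/crop1.png',np.vstack([A,B]))
E
```

```text
(no output)
```

View pics/crop1.png

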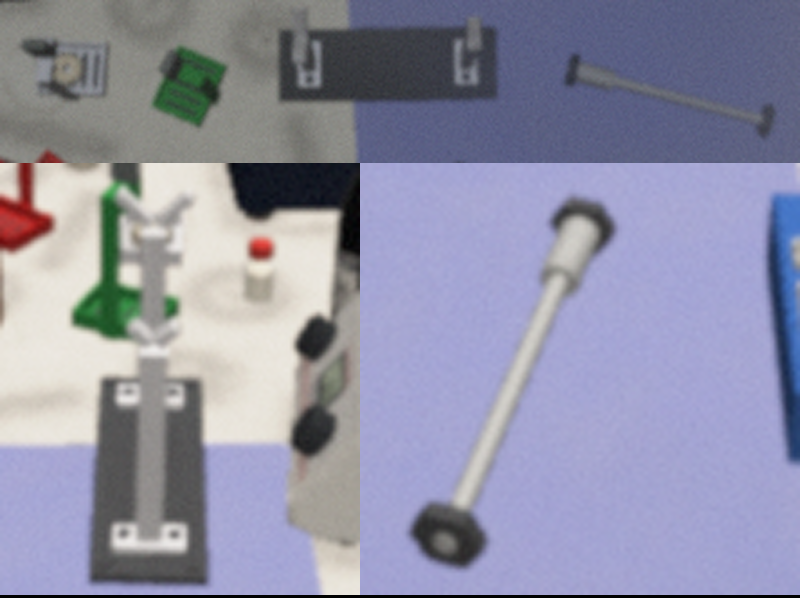

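The thick collar is at about (389,233) in the top view, which is the +y end. The wide saddle is the far one in the side view, also +y, so the rod already points the right way. Now I'll work out positions and the wrist camera mounting.

```bash
cat >> h.py <<'E'
def go(pos,yaw,tilt=None):
    s=bot.read_state();R=np.array(s['eef_rot']);p=np.array(s['position'])
    from scipy.spatial.transform import Rotation as Q
    a=np.radians(yaw);T=np.array([[np.cos(a),np.sin(a),0],[np.sin(a),-np.cos(a),0],[0,0,-1]])
    print('shift cm',(R.T@(np.array(pos)-p)*100).round(2),'turn',np.degrees(Q.from_matrix(R.T@T).as_rotvec()).round(2))
def st():
    s=bot.read_state();R=np.array(s['eef_rot'])
    print(round(s['time_s'],2),np.round(s['position'],4),'yaw',np.degrees(np.arctan2(R[1,0],R[0,0])).round(2),'z',R[:,2].round(3),'F',np.round(s['contact_force'],1),'gap',round(s['finger_gap'],4),'q',np.round(s['q'],2))
E
python3 - <<'E'
from h import *
P=bot.camera_params('top')
c=lambda u,v:(160+u/2.5-.3,205+v/2.5-.3)
a=ray(P,*c(573,70),.016);b=ray(P,*c(766,121),.016);print('rod',a,b,(a+b)/2,np.linalg.norm(a-b),np.degrees(np.arctan2(*(a-b)[1::-1])))
for k in [(279,30),(495,27),(497,98),(279,101)]: print(ray(P,*c(*k),.008).round(4))
print('gear',ray(P,*c(68,70),.012))
for k in [(70,42),(107,42),(106,95),(72,95)]: print('tray',ray(P,*c(*k),.014).round(4))
P=bot.camera_params('wrist');s=bot.read_state();R=np.array(s['eef_rot'])
print(R.T@(-np.array(P['R']).T@P['t']-s['position']),(np.array(P['R'])@R).round(3),P['fx'])
go([.40,.20,.34],-60)
E
```

```text
rod [ 0.47771826 -0.15222684  0.016     ] [ 0.42356855 -0.33400086  0.016     ] [ 0.4506434  -0.24311385  0.016     ] 0.18966809457351197 73.41142919387077
[0.5258 0.1292 0.008 ]
[ 0.5231 -0.0797  0.008 ]
[ 0.4537 -0.079   0.008 ]
[0.4565 0.1303 0.008 ]
gear [0.49135152 0.33173705 0.012     ]
tray [0.5182 0.3296 0.014 ]
tray [0.5173 0.2941 0.014 ]
tray [0.4658 0.2949 0.014 ]
tray [0.4667 0.3273 0.014 ]
[ 6.65407944e-02 -1.49768961e-05 -1.43067187e-01] [[-0.     1.    -0.001]
 [-0.963 -0.001 -0.269]
 [-0.269  0.001  0.963]] 345.96882225268985
shift cm [ 33.25  30.09 -10.87] turn [ 0.00e+00 -1.00e-02  4.46e+01]
```

```bash
python3 -c "
from h import *
go([.42,.26,.30],-90)"
```

```text
shift cm [33.59 23.78 -6.87] turn [ 0.00e+00 -1.00e-02  7.46e+01]
```

```bash
python3 -m creep '[[[4,3,-1],[0,0,9]],[[9,6.5,-2],[0,0,18]],[[14,10,-3],[0,0,27]],[[19,13.5,-4],[0,0,37]],[[24,17,-5],[0,0,47]],[[29,20.5,-6],[0,0,56]],[[33.6,23.8,-6.9],[0,0,66]],[[33.6,23.8,-6.9],[0,0,74.6]],[[33.6,23.8,-6.9],[0,0,74.6]]]' 0; python3 - <<'E'
from h import *
st()
im,P=snap('wrist','w1.png')
np.savez('w1.npz',**{k:np.array(v) for k,v in P.items()})
for t in ['tray','tab','hook_seat','gear']: print(t,[(np.round(d['position'],3).tolist(),round(d['p'],2)) for d in bot.look_for(t,'wrist')][:4])
E
```

```text
time_s: 2.22
position: [0.4203, 0.2592, 0.3004]
eef_rot: [[-0.0, -1.0, 0.0], [-1.0, 0.0, 0.0], [-0.0, -0.0, -1.0]]
contact_force: [0.7, 0.2, 0.1]
finger_gap: 0.085
2.23 [0.4203 0.2592 0.3004] yaw -90.0 z [ 0.  0. -1.] F [0.7 0.2 0.1] gap 0.085 q [ 0.96 -0.22 -0.03 -0.   -1.76 -0.96]
tray [([0.377, 0.355, 0.016], 0.9), ([0.486, 0.324, 0.014], 0.87), ([0.468, 0.214, 0.012], 0.6)]
tab [([0.469, 0.212, 0.013], 0.91), ([0.379, 0.355, 0.013], 0.84), ([0.485, 0.323, 0.013], 0.82)]
hook_seat [([0.381, 0.355, 0.013], 0.91), ([0.487, 0.102, 0.139], 0.66), ([0.465, 0.216, 0.013], 0.57), ([0.484, 0.324, 0.011], 0.55)]
gear [([0.494, 0.331, 0.012], 0.69), ([0.368, 0.208, 0.084], 0.32)]
```

View pics/w1.png

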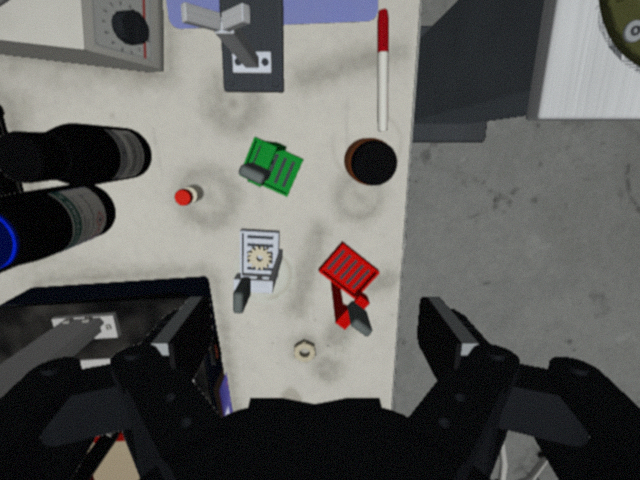

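The wrist view shows the grey tray with its gear at (260,258) and its tab at (242,295). The green and red look-alikes are to its right, and the bottle cap vial is at (185,197). I need a zoom to get the tray's heading.

```bash
python3 - <<'E'
import cv2,numpy as np
a=cv2.imread('pics/w1.png')[220:320,220:300];b=cv2.imread('pics/side1.png')[150:240,300:400]
A=cv2.resize(a,(480,600),interpolation=cv2.INTER_CUBIC);B=cv2.resize(b,(320,288),interpolation=cv2.INTER_CUBIC)
o=np.zeros((600,800,3),np.uint8);o[:,:480]=A;o[:288,480:]=B
c=cv2.imread('pics/top1.png')[215:255,165:210];o[300:584,480:]=cv2.resize(c,(320,284),interpolation=cv2.INTER_CUBIC)
cv2.imwrite('pics/crop2.png',o)
E
```

```text
(no output)
```

View pics/crop2.png

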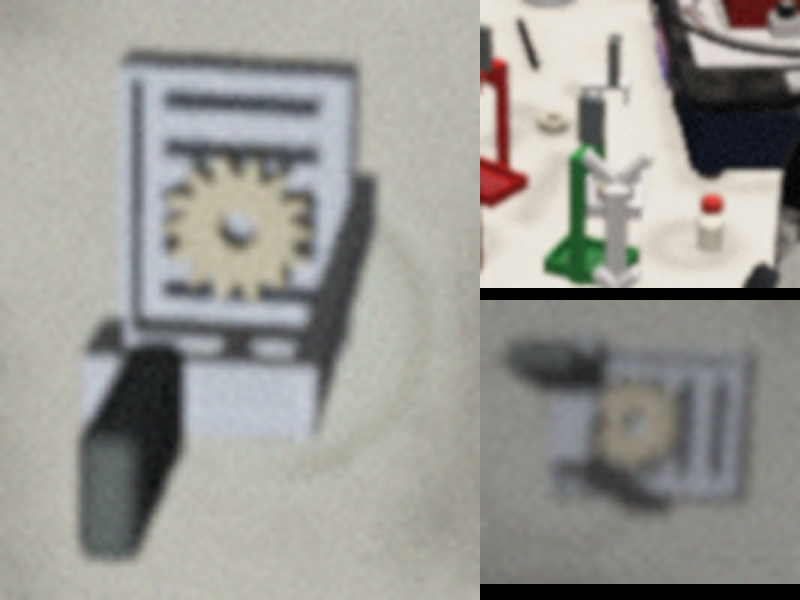

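```bash
python3 - <<'E'
from h import *
from scipy.optimize import least_squares
P=dict(np.load('w1.npz'))
L=[((28,-32,14),(125,68)),((-22,-32,14),(356,73)),((13.5,7,115),(85,433)),((-27,7,115),(317,438)),((13.5,-7,115),(87,362)),((-27,-7,115),(325,362)),
 ((5,-11,156),(82,437)),((5,11,156),(84,556)),((-5,11,156),(134,556)),((-5,-11,156),(137,437))]
def W(p,q): c,s=np.cos(p[2]),np.sin(p[2]); x,y,z=np.array(q)/1e3; return [p[0]+c*x-s*y,p[1]+s*x+c*y,z]
def f(p,L=L): return np.concatenate([np.array(proj(P,W(p,a)))-(219.6+b[0]/6,219.6+b[1]/6) for a,b in L])
r=least_squares(f,[.49,.33,0],loss='soft_l1');print(r.x,np.degrees(r.x[2]));print(r.fun.reshape(-1,2).round(1))
go([.4555,-.2268,.12],-106.6)
E
```

```text
[ 0.48766028  0.32893823 -0.04086871] -2.3416045353710113
[[-0.9 -0.3]
 [-0.3  0.4]
 [ 0.1 -0.4]
 [ 0.9  0.2]
 [-0.6 -1.3]
 [-0.3  0.2]
 [-0.6 -0.8]
 [-0.4  1.6]
 [ 2.2  2. ]
 [ 1.3 -0.3]]
shift cm [48.72 -3.44 18.03] turn [ 1.000e-02 -2.000e-02  1.677e+01]
```

```bash
python3 -m creep '[[[6,-0.4,0],[0,0,2]],[[12,-0.8,0],[0,0,4]],[[18,-1.2,0],[0,0,6]],[[24,-1.6,0],[0,0,8]],[[30,-2,1],[0,0,10]],[[35,-2.5,5],[0,0,13]],[[40,-3,9],[0,0,16]],[[45,-3.3,12],[0,0,16.8]],[[48.7,-3.4,15],[0,0,16.8]],[[48.7,-3.4,15],[0,0,16.8]]]' 0 60; python3 - <<'E'
from h import *
st()
im,P=snap('wrist','w2.png')
np.savez('w2.npz',**{k:np.array(v) for k,v in P.items()})
for t in ['rod','rod_thick','rod_thin']: print(t,[(np.round(d['position'],3).tolist(),round(d['p'],2)) for d in bot.look_for(t,'wrist')][:4])
for k in [(.4777,-.1522,.016),(.4236,-.334,.016),(.4555,-.2268,.016)]:print(proj(P,k))
E
```

```text
time_s: 3.72
position: [0.4523, -0.2283, 0.1468]
eef_rot: [[-0.291, -0.957, -0.006], [-0.957, 0.291, 0.001], [0.001, 0.006, -1.0]]
contact_force: [0.1, 0.6, 0.1]
finger_gap: 0.0855
3.73 [ 0.4523 -0.2283  0.1468] yaw -106.89 z [-0.006  0.001 -1.   ] F [0.1 0.6 0.1] gap 0.0855 q [-0.07 -0.2  -0.29 -0.   -1.48 -0.23]
rod [([0.448, -0.246, 0.02], 0.89)]
rod_thick [([0.452, -0.24, 0.021], 0.96)]
rod_thin [([0.452, -0.242, 0.016], 0.57)]
(np.float64(309.26300306808685), np.float64(321.4634914077998))
(np.float64(306.6586450392725), np.float64(87.39068967792332))
(np.float64(308.3081262574864), np.float64(235.58372792338778))
```

View pics/w2.png

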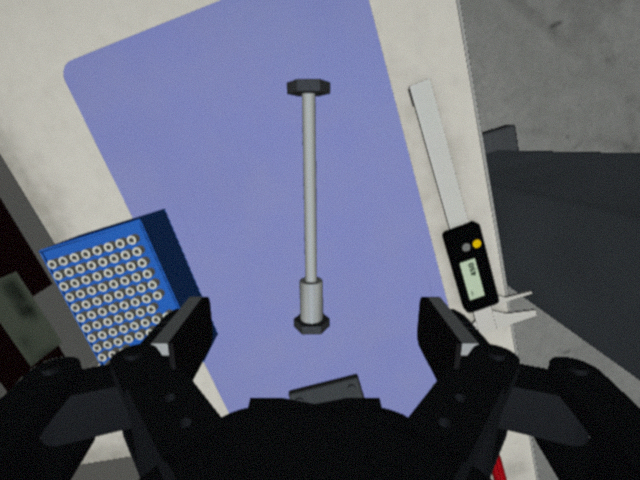

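The wrist view shows the thick collar at (312,323) and the thin collar at (308,88), within about 3 px of where I predicted them.

```bash
python3 - <<'E'
from h import *
P=dict(np.load('w2.npz'))
a=ray(P,312,323,.016);b=ray(P,308.3,87.5,.016);d=(a-b)/np.linalg.norm(a-b);m=(a+b)/2
print(a,b,np.linalg.norm(a-b),np.degrees(np.arctan2(d[1],d[0])));st()
g=m+d*.017;print(m,g); ang=np.degrees(np.arctan2(d[1],d[0]))
go([g[0],g[1],.003],ang-180)
E
```

```text
[ 0.47584214 -0.15006187  0.016     ] [ 0.42247369 -0.33358142  0.016     ] 0.1911219869721833 73.78529048613616
3.92 [ 0.4548 -0.2266  0.1516] yaw -106.69 z [ 0.002 -0.001 -1.   ] F [ 0.5 -0.2  0.8] gap 0.0854 q [-0.06 -0.21 -0.29  0.   -1.48 -0.23]
[ 0.44915792 -0.24182164  0.016     ] [ 0.45390496 -0.22549787  0.016     ]
shift cm [-0.08  0.15 14.86] turn [-0.12 -0.   -0.48]
```

```bash
python3 -m creep '[[[-0.1,0.15,4],[0,0,-0.5]],[[-0.1,0.15,8],[0,0,-0.5]],[[-0.1,0.15,12],[0,0,-0.5]],[[-0.1,0.15,13.5],[0,0,-0.5]],[[-0.1,0.15,14.7],[0,0,-0.5]],[[-0.1,0.15,14.7],[0,0,-0.5]],[[-0.1,0.15,14.7],[0,0,-0.5]]]' 0 60; python3 -m creep '[[[0,0,0],[0,0,0]],[[0,0,0],[0,0,0]],[[0,0,0],[0,0,0]],[[0,0,0],[0,0,0]],[[0,0,0],[0,0,0]],[[0,0,0],[0,0,0]],[[0,0,0],[0,0,0]]]' 255 60; python3 -c "
from h import *
st()"
```

```text
time_s: 4.8
position: [0.4539, -0.2261, 0.0048]
eef_rot: [[-0.28, -0.96, 0.002], [-0.96, 0.28, -0.001], [0.0, -0.002, -1.0]]
contact_force: [0.1, 0.5, -0.1]
finger_gap: 0.0854
time_s: 5.68
position: [0.4533, -0.226, 0.0037]
eef_rot: [[-0.281, -0.96, 0.001], [-0.96, 0.281, -0.0], [0.0, -0.001, -1.0]]
contact_force: [-0.1, 0.1, 2.0]
finger_gap: 0.0077
5.67 [ 0.4533 -0.226   0.0037] yaw -106.29 z [ 0.001 -0.    -1.   ] F [-0.1  0.1  2. ] gap 0.0077 q [-0.06 -0.12 -0.49  0.   -1.2  -0.22]
```

```bash
python3 -m creep '[[[0,0,-1],[0,0,0]],[[0,0,-4],[0,0,0]],[[0,0,-9],[0,0,0]],[[0,0,-14],[0,0,0]],[[0,0,-19],[0,0,0]],[[0,0,-22],[0,0,0]],[[0,0,-22],[0,0,0]],[[0,0,-22],[0,0,0]]]' 255 60; python3 - <<'E'
from h import *
im,P=snap('wrist','w3.png');st();np.savez('w3.npz',**{k:np.array(v) for k,v in P.items()})
E
```

```text
time_s: 6.68
position: [0.4523, -0.2254, 0.2218]
eef_rot: [[-0.281, -0.96, -0.002], [-0.96, 0.281, 0.001], [-0.001, 0.003, -1.0]]
contact_force: [0.0, -0.3, -2.6]
finger_gap: 0.0075
6.72 [ 0.4522 -0.2255  0.2214] yaw -106.3 z [-0.003  0.001 -1.   ] F [ 0.   0.5 -1.8] gap 0.0077 q [-0.06 -0.21 -0.17 -0.   -1.62 -0.22]
```

View pics/w3.png

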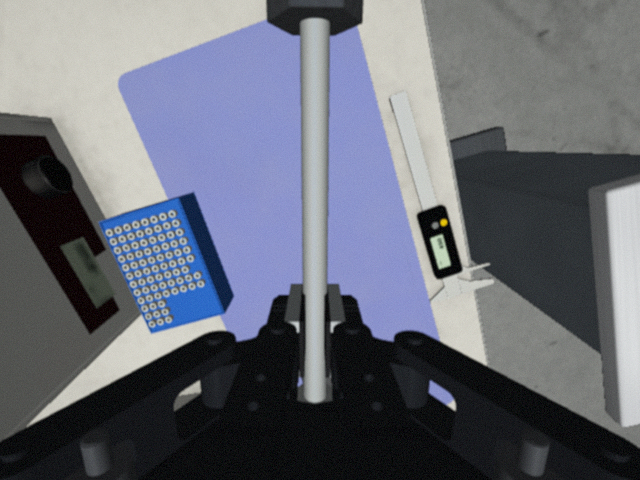

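The rod is held, with the thin collar at the top of the picture and the rod entering it at about (315,20). I'll work out its position in the grip.

```bash
python3 - <<'E'
from h import *
P=dict(np.load('w3.npz'));s=bot.read_state();R=np.array(s['eef_rot']);p=np.array(s['position'])
for uv in [(315,20),(315,395),(315,200)]:
    for dz in (.0123,.0173):
        print(uv,dz,(R.T@(ray(P,*uv,p[2]+dz)-p)).round(4))
c=np.array([.4898,.0252]);y=np.array([.0134,1]);
# tcp target: rod y=+17 at TCP
t=c+.017*y
print(t);go([*t,.215],-90.75)
im=bot.snapshot('top')
print([(np.round(d['position'],3).tolist(),round(d['p'],2)) for d in bot.look_for('wide_saddle_seat','top')],[(np.round(d['position'],3).tolist(),round(d['p'],2)) for d in bot.look_for('narrow_saddle_seat','top')])
E
```

```text
(315, 20) 0.0123 [ 0.1086  0.0018 -0.0123]
(315, 20) 0.0173 [ 0.1071  0.0018 -0.0173]
(315, 395) 0.0123 [-0.0396  0.0018 -0.0123]
(315, 395) 0.0173 [-0.0354  0.0018 -0.0173]
(315, 200) 0.0123 [ 0.0483  0.0018 -0.0123]
(315, 200) 0.0173 [ 0.0491  0.0018 -0.0173]
[0.4900278 0.0422   ]
shift cm [-26.75   3.88   0.66] turn [  0.18   0.04 -15.55]
[([0.486, 0.102, 0.148], 0.57)] []
```

```bash
python3 -m creep '[[[-3,0.5,0],[0,0,-2]],[[-7,1,0],[0,0,-4]],[[-11.5,1.7,0],[0,0,-7]],[[-16,2.4,0],[0,0,-10]],[[-20.5,3,0.2],[0,0,-13]],[[-24,3.5,0.4],[0,0,-15]],[[-26.2,3.8,0.6],[0,0,-15.5]],[[-26.7,3.9,0.6],[0,0,-15.5]],[[-26.7,3.9,0.6],[0,0,-15.5]],[[-26.7,3.9,0.6],[0,0,-15.5]]]'; python3 - <<'E'
from h import *
P=dict(np.load('w1.npz'))
for uv in [(183,12),(249,10)]: print(ray(P,*uv,.165))
st();im,P=snap('wrist','w4.png');snap('top','t4.png');snap('side','s4.png');np.savez('w4.npz',**{k:np.array(v) for k,v in P.items()})
a=cv2.imread('pics/w4.png')
b=cv2.resize(cv2.imread('pics/side1.png')[180:310,290:400],None,fx=0.1,fy=0.1)
cv2.imwrite('pics/w4s.png',np.hstack([cv2.resize(a,(480,360)),cv2.resize(cv2.imread('pics/s4.png')[120:320,270:450],(320,360),interpolation=cv2.INTER_CUBIC)]))
for t in ([.4888,-.05,.163],[.4908,.1,.166]): print(proj(P,t))
go([.49,.0422,.16],-90.75)
E
```

```text
time_s: 8.12
position: [0.4904, 0.0406, 0.2174]
eef_rot: [[-0.015, -1.0, 0.0], [-1.0, 0.015, -0.0], [0.0, -0.0, -1.0]]
contact_force: [-0.2, -0.5, -2.1]
finger_gap: 0.0075
[0.51121722 0.10064936 0.165     ]
[0.46464426 0.09944067 0.165     ]
8.12 [0.4904 0.0406 0.2174] yaw -90.86 z [ 0. -0. -1.] F [-0.2 -0.5 -2.1] gap 0.0075 q [ 0.49 -0.25 -0.21  0.   -1.61 -0.51]
(np.float64(311.6355849350775), np.float64(101.2071634415505))
(np.float64(312.587256100831), np.float64(352.01828638168655))
shift cm [-0.15  0.05  5.74] turn [-0.01 -0.   -0.11]
```

View pics/w4s.png

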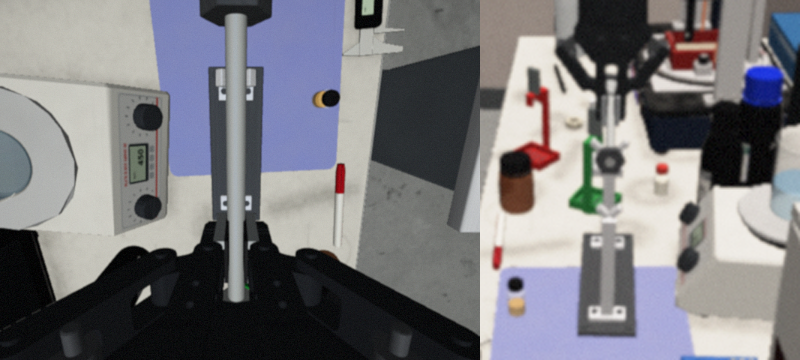

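The side view shows the rod aligned with the stand line and above the saddles. Lowering it now.

```bash
python3 -m creep '[[[-0.15,0.1,2],[0,0,0]],[[-0.15,0.1,4],[0,0,0]],[[-0.15,0.1,5.2],[0,0,0]],[[-0.15,0.1,6],[0,0,0]],[[-0.15,0.1,6.5],[0,0,0]],[[-0.15,0.1,6.8],[0,0,0]],[[-0.15,0.1,6.8],[0,0,0]]]'; python3 - <<'E'
from h import *
st();snap('wrist','w5.png');snap('side','s5.png')
a=cv2.imread('pics/w5.png')
cv2.imwrite('pics/w5s.png',np.hstack([cv2.resize(a[0:400,220:420],(300,600)),cv2.resize(cv2.imread('pics/s5.png')[160:310,290:400],(440,600),interpolation=cv2.INTER_CUBIC)]))
E
```

```text
time_s: 9.15
position: [0.4895, 0.0429, 0.1494]
eef_rot: [[-0.014, -1.0, 0.0], [-1.0, 0.014, -0.0], [0.0, -0.0, -1.0]]
contact_force: [-0.1, -0.4, -1.8]
finger_gap: 0.0075
9.15 [0.4895 0.0429 0.1494] yaw -90.8 z [ 0. -0. -1.] F [-0.1 -0.4 -1.8] gap 0.0075 q [ 0.5  -0.25 -0.33  0.   -1.49 -0.51]
```

View pics/w5s.png

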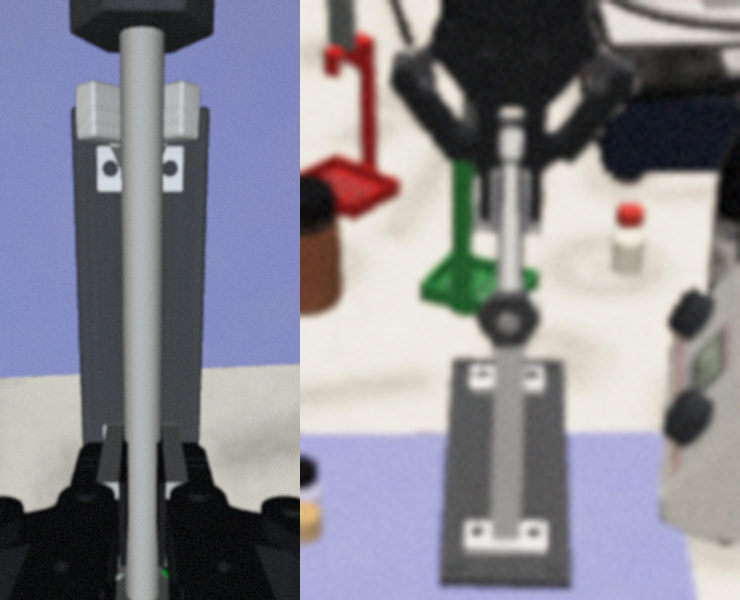

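The rod is centred between the arms of the narrow saddle (tips at 78 and 198, rod at 142), and the collar lies outside it. Now the final lowering.

```bash
python3 -m creep '[[[0,-0.05,0.1],[0,0,0]],[[0,-0.05,0.2],[0,0,0]],[[0,-0.05,0.2],[0,0,0]]]'; python3 -m creep '[[[0,0,0.1],[0,0,0]],[[0,0,0.1],[0,0,0]]]'
```

```text
time_s: 9.62
position: [0.4904, 0.0429, 0.1479]
eef_rot: [[-0.014, -1.0, 0.001], [-1.0, 0.014, 0.0], [-0.0, -0.001, -1.0]]
contact_force: [1.0, -0.9, -0.2]
finger_gap: 0.0076
time_s: 9.88
position: [0.4906, 0.0429, 0.1477]
eef_rot: [[-0.014, -1.0, 0.002], [-1.0, 0.014, 0.0], [-0.0, -0.002, -1.0]]
contact_force: [0.4, 1.1, 5.7]
finger_gap: 0.0078
```

Contact is up to +5.7 N at the expected height of 0.1477, so I'll release.

```bash
python3 -m creep '[[[0,0,0],[0,0,0]],[[0,0,0],[0,0,0]],[[0,0,0],[0,0,0]],[[0,0,0],[0,0,0]],[[0,0,-1],[0,0,0]],[[0,0,-4],[0,0,0]],[[0,0,-9],[0,0,0]],[[0,0,-14],[0,0,0]],[[0,0,-15],[0,0,0]],[[0,0,-15],[0,0,0]]]' 0; python3 - <<'E'
from h import *
st();_,P=snap('wrist','w6.png');snap('side','s6.png');np.savez('w6.npz',**{k:np.array(v) for k,v in P.items()})
a=cv2.imread('pics/w6.png')
cv2.imwrite('pics/w6s.png',np.hstack([cv2.resize(a[0:450,160:480],(400,562)),cv2.resize(cv2.imread('pics/s6.png')[160:310,290:400],(400,562),interpolation=cv2.INTER_CUBIC)]))
for t in ['rod','rod_thick','rod_thin']: print(t,[(np.round(d['position'],3).tolist(),round(d['p'],2)) for d in bot.look_for(t,'wrist')][:4])
go([.4895,.329,.28],-92.3)
E
```

```text
time_s: 11.12
position: [0.4901, 0.0431, 0.2969]
eef_rot: [[-0.014, -1.0, 0.001], [-1.0, 0.014, 0.001], [-0.001, -0.001, -1.0]]
contact_force: [0.3, -0.2, -0.1]
finger_gap: 0.0854
11.12 [0.4901 0.0431 0.2969] yaw -90.8 z [ 0.001  0.001 -1.   ] F [ 0.3 -0.2 -0.1] gap 0.0854 q [ 0.5  -0.23 -0.05 -0.   -1.75 -0.51]
rod [([0.492, 0.024, 0.162], 0.76)]
rod_thick [([0.495, 0.026, 0.162], 0.95), ([0.483, -0.042, 0.16], 0.15)]
rod_thin [([0.378, 0.195, 0.057], 0.74), ([0.492, 0.026, 0.16], 0.67)]
shift cm [-28.62   0.41   1.47] turn [ 0.11 -0.06  1.5 ]
```

View pics/w6s.png

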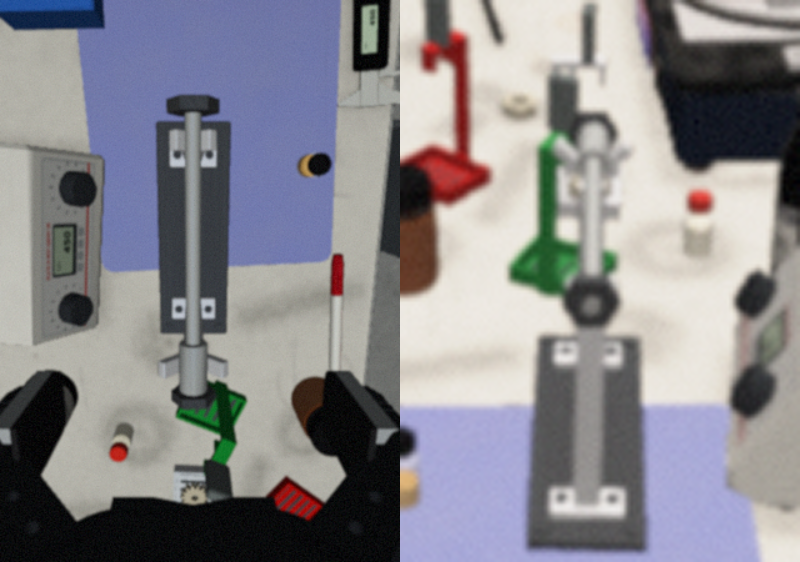

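The rod is seated in both saddles, collars outside, thick end in the wide one. Next I'll move over the tray, first checking clearance to the red tab.

```bash
python3 -m creep '[[[-4,0,0],[0,0,0]],[[-9,0.1,0],[0,0,0.5]],[[-15,0.2,0],[0,0,1]],[[-21,0.3,0],[0,0,1.5]],[[-25,0.4,0.5],[0,0,1.5]],[[-28,0.4,1.5],[0,0,1.5]],[[-28.6,0.4,3],[0,0,1.5]],[[-28.6,0.4,3],[0,0,1.5]],[[-28.6,0.4,3],[0,0,1.5]]]'; python3 - <<'E'
from h import *
P=dict(np.load('w1.npz'));print('red tab',ray(P,360,318,.156),ray(P,247,172,.156))
st();_,P=snap('wrist','w7.png');np.savez('w7.npz',**{k:np.array(v) for k,v in P.items()})
go([.4895,.329,.122],-92.3)
a=cv2.imread('pics/w7.png')
for q in [(5,-11),(5,11),(-5,11),(-5,-11)]:
    th=np.radians(-2.3);x,y=np.array(q)/1e3
    u,v=proj(P,[.4877+np.cos(th)*x-np.sin(th)*y,.329+np.sin(th)*x+np.cos(th)*y,.156]);print(round(u,1),round(v,1));cv2.circle(a,(int(u),int(v)),2,(0,0,255),-1)
cv2.imwrite('pics/w7s.png',cv2.resize(a[150:450,120:520],(800,600)))
E
```

```text
time_s: 12.5
position: [0.4902, 0.328, 0.267]
eef_rot: [[-0.041, -0.999, 0.001], [-0.999, 0.041, 0.0], [-0.0, -0.001, -1.0]]
contact_force: [-0.7, 0.2, 1.2]
finger_gap: 0.0855
red tab [0.37686145 0.34396219 0.156     ] [0.47370012 0.21211041 0.156     ]
12.5 [0.4902 0.328  0.267 ] yaw -92.35 z [ 0.001  0.    -1.   ] F [-0.7  0.2  1.2] gap 0.0855 q [ 0.93  0.02  0.13  0.   -1.68 -0.97]
shift cm [-0.09  0.1  14.54] turn [-0.07  0.04 -0.06]
309.1 225.5
309.2 253.4
322.2 253.4
322.4 225.5
```

View pics/w7s.png

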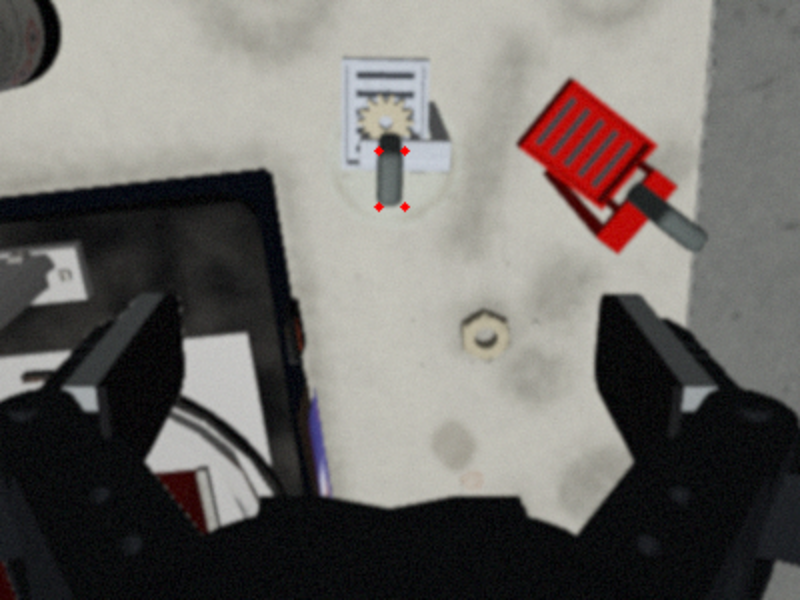

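The tab's top is at (390,178) in this crop, against a prediction of (392,179). The dark printer base is on the left, so I'll check its height before descending.

```bash
python3 - <<'E'
from h import *
A=dict(np.load('w1.npz'));B=dict(np.load('w7.npz'))
for z in (0,.03,.06,.09,.12): print(z,ray(A,209,278,z).round(3),ray(B,255,235,z).round(3))
E
```

```text
0 [0.563 0.366 0.   ] [0.563 0.362 0.   ]
0.03 [0.553 0.354 0.03 ] [0.557 0.355 0.03 ]
0.06 [0.544 0.342 0.06 ] [0.552 0.347 0.06 ]
0.09 [0.534 0.331 0.09 ] [0.546 0.34  0.09 ]
0.12 [0.524 0.319 0.12 ] [0.54  0.332 0.12 ]
```

```bash
python3 -m creep '[[[-0.1,0,4],[0,0,0]],[[-0.1,0,8],[0,0,0]],[[-0.1,0,11],[0,0,0]],[[-0.1,0,13.5],[0,0,0]],[[-0.1,0,14.5],[0,0,0]],[[-0.1,0,14.5],[0,0,0]],[[-0.1,0,14.5],[0,0,0]]]' 0; python3 -m creep '[[[0,0,0],[0,0,0]],[[0,0,0],[0,0,0]],[[0,0,0],[0,0,0]],[[0,0,0],[0,0,0]],[[0,0,0],[0,0,0]],[[0,0,0],[0,0,0]],[[0,0,0],[0,0,0]]]' 255 80;  python3 -c "
from h import *
st()"
```

```text
time_s: 13.42
position: [0.4906, 0.3302, 0.1231]
eef_rot: [[-0.04, -0.999, 0.002], [-0.999, 0.04, 0.001], [-0.002, -0.002, -1.0]]
contact_force: [-0.2, -0.1, 1.1]
finger_gap: 0.0852
time_s: 14.3
position: [0.4901, 0.3299, 0.1214]
eef_rot: [[-0.04, -0.999, 0.0], [-0.999, 0.04, 0.0], [-0.0, -0.0, -1.0]]
contact_force: [1.3, -0.2, 0.8]
finger_gap: 0.009
14.3 [0.4901 0.3299 0.1214] yaw -92.3 z [ 0.  0. -1.] F [ 1.3 -0.2  0.8] gap 0.009 q [ 0.93  0.03 -0.12  0.   -1.41 -0.97]
```

Tab gripped. Lifting high, since the green look-alike is 156 mm tall and lies on the way.

```bash
python3 -m creep '[[[0,0,-0.4],[0,0,0]],[[0,0,-1.5],[0,0,0]],[[0,0,-3.5],[0,0,0]],[[0,0,-6],[0,0,0]],[[0,0,-9],[0,0,0]],[[0,0,-12],[0,0,0]],[[0,0,-15],[0,0,0]],[[0,0,-18],[0,0,0]],[[0,0,-19.5],[0,0,0]],[[0,0,-20],[0,0,0]]]'; python3 -c "
from h import *
st();go([.415,.0265,.32],-90.75)"
```

```text
time_s: 15.55
position: [0.49, 0.33, 0.3225]
eef_rot: [[-0.04, -0.999, 0.001], [-0.999, 0.04, 0.001], [-0.001, -0.001, -1.0]]
contact_force: [0.2, -0.2, -1.8]
finger_gap: 0.0091
15.55 [0.49   0.33   0.3225] yaw -92.3 z [ 0.001  0.001 -1.   ] F [ 0.2 -0.2 -1.8] gap 0.0091 q [ 0.93  0.04  0.26 -0.   -1.78 -0.97]
shift cm [30.63  6.28  0.2 ] turn [-0.05  0.07 -1.55]
```

```bash
python3 -m creep '[[[0.8,0.2,0],[0,0,0]],[[2.6,0.6,0],[0,0,-0.2]],[[5.5,1.2,0],[0,0,-0.4]],[[9,1.9,0],[0,0,-0.6]],[[13,2.7,0],[0,0,-0.8]],[[17,3.5,0],[0,0,-1]],[[21,4.3,0],[0,0,-1.2]],[[24.8,5.1,0],[0,0,-1.4]],[[27.6,5.7,0],[0,0,-1.5]],[[29.5,6.1,0.2],[0,0,-1.5]]]'; python3 -m creep '[[[1,0.15,0],[0,0,0]],[[1.1,0.2,0.8],[0,0,0]],[[1.1,0.2,2.5],[0,0,0]],[[1.1,0.2,5],[0,0,0]],[[1.1,0.2,8],[0,0,0]],[[1.1,0.2,10.5],[0,0,0]],[[1.1,0.2,11.6],[0,0,0]],[[1.1,0.2,11.8],[0,0,0]],[[1.1,0.2,11.8],[0,0,0]]]'; python3 - <<'E'
from h import *
st();snap('side','s8.png');snap('wrist','w8.png');go([.4905,.0265,.2014],-90.75)
b=cv2.imread('pics/s8.png')[130:310,260:420];a=cv2.imread('pics/w8.png')
cv2.imwrite('pics/s8s.png',np.hstack([cv2.resize(b,(400,450),interpolation=cv2.INTER_CUBIC),cv2.resize(a[:,110:530],(394,450))]))
E
```

```text
time_s: 16.8
position: [0.4162, 0.0357, 0.3192]
eef_rot: [[-0.015, -1.0, 0.001], [-1.0, 0.015, 0.0], [-0.0, -0.001, -1.0]]
contact_force: [0.0, 0.1, -1.7]
finger_gap: 0.0093
time_s: 17.92
position: [0.4154, 0.0268, 0.2021]
eef_rot: [[-0.014, -1.0, 0.001], [-1.0, 0.014, 0.0], [-0.0, -0.001, -1.0]]
contact_force: [1.4, 0.3, -1.8]
finger_gap: 0.0087
17.93 [0.4154 0.0268 0.2021] yaw -90.79 z [ 0.001  0.    -1.   ] F [ 1.4  0.3 -1.8] gap 0.0087 q [ 0.56 -0.48 -0.4   0.   -1.64 -0.57]
shift cm [-0.08 -7.51  0.1 ] turn [-0.08  0.02 -0.05]
```

View pics/s8s.png

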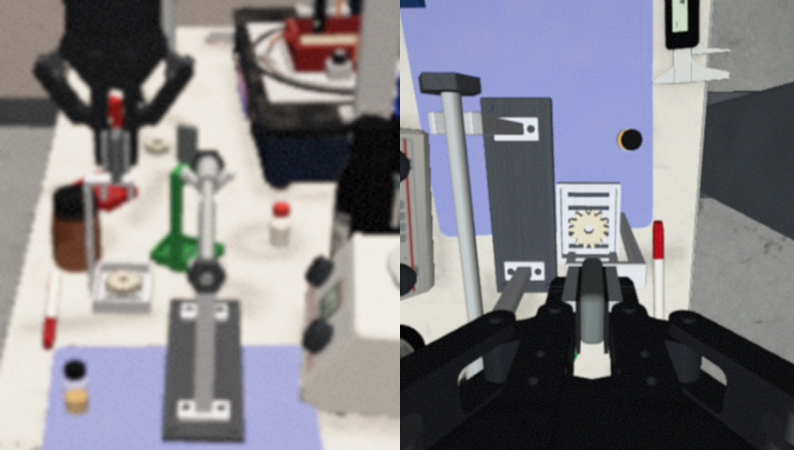

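The tray is level with the gear in it, standing in front of the rod with the hook's opening towards it. Moving it in.

```bash
python3 -m creep '[[[-0.05,-0.5,0],[0,0,0]],[[-0.05,-1.5,0],[0,0,0]],[[-0.05,-3,0],[0,0,0]],[[-0.05,-4.5,0],[0,0,0]],[[-0.05,-6,0],[0,0,0]],[[-0.05,-7.1,0],[0,0,0]],[[-0.05,-7.5,0],[0,0,0]],[[-0.05,-7.5,0],[0,0,0]],[[-0.05,-7.5,0],[0,0,0]]]'; python3 -c "
from h import *
st()"
```

```text
time_s: 19.15
position: [0.4898, 0.0261, 0.2015]
eef_rot: [[-0.014, -1.0, 0.0], [-1.0, 0.014, 0.0], [-0.0, -0.0, -1.0]]
contact_force: [-0.6, -0.3, -2.1]
finger_gap: 0.0088
19.15 [0.4898 0.0261 0.2015] yaw -90.79 z [ 0.  0. -1.] F [-0.6 -0.3 -2.1] gap 0.0088 q [ 0.47 -0.26 -0.24  0.   -1.58 -0.48]
```

```bash
python3 -m creep '[[[0,-0.05,0.3],[0,0,0]],[[0,-0.05,0.8],[0,0,0]],[[0,-0.05,1.2],[0,0,0]],[[0,-0.05,1.6],[0,0,0]],[[0,-0.05,1.6],[0,0,0]]]'; python3 -m creep '[[[0,0,0.3],[0,0,0]],[[0,0,0.6],[0,0,0]],[[0,0,0.75],[0,0,0]],[[0,0,0.75],[0,0,0]]]'
```

```text
time_s: 19.77
position: [0.4903, 0.026, 0.1848]
eef_rot: [[-0.014, -1.0, -0.001], [-1.0, 0.014, -0.0], [0.0, 0.001, -1.0]]
contact_force: [0.4, 0.1, -0.7]
finger_gap: 0.0087
time_s: 20.27
position: [0.4904, 0.026, 0.1777]
eef_rot: [[-0.014, -1.0, -0.0], [-1.0, 0.014, -0.0], [0.0, 0.0, -1.0]]
contact_force: [0.4, 0.0, -1.2]
finger_gap: 0.0094
```

```bash
python3 -m creep '[[[0,0,0.1],[0,0,0]],[[0,0,0.1],[0,0,0]]]'; python3 -m creep '[[[0,0,0.05],[0,0,0]],[[0,0,0.05],[0,0,0]]]';python3 -m creep '[[[0,0,0.05],[0,0,0]],[[0,0,0.05],[0,0,0]]]'
```

```text
time_s: 20.52
position: [0.4905, 0.026, 0.1768]
eef_rot: [[-0.014, -1.0, -0.0], [-1.0, 0.014, -0.0], [0.0, 0.0, -1.0]]
contact_force: [-0.1, 0.8, -1.4]
finger_gap: 0.0091
time_s: 20.78
position: [0.4905, 0.026, 0.1763]
eef_rot: [[-0.014, -1.0, 0.0], [-1.0, 0.014, -0.0], [0.0, -0.0, -1.0]]
contact_force: [-0.0, 0.4, -1.1]
finger_gap: 0.0087
time_s: 21.02
position: [0.4906, 0.026, 0.1762]
eef_rot: [[-0.014, -1.0, 0.0], [-1.0, 0.014, -0.0], [0.0, -0.0, -1.0]]
contact_force: [-1.0, -0.8, 0.6]
finger_gap: 0.009
```

```bash
python3 -m creep '[[[0,0,0.05],[0,0,0]],[[0,0,0.05],[0,0,0]]]'; python3 -m creep '[[[0,0,0.05],[0,0,0]],[[0,0,0.05],[0,0,0]]]'
```

```text
time_s: 21.28
position: [0.4907, 0.026, 0.1761]
eef_rot: [[-0.014, -1.0, 0.001], [-1.0, 0.014, -0.0], [0.0, -0.001, -1.0]]
contact_force: [-2.0, 0.1, 4.6]
finger_gap: 0.0088
time_s: 21.52
position: [0.4907, 0.026, 0.176]
eef_rot: [[-0.014, -1.0, 0.001], [-1.0, 0.014, -0.0], [0.0, -0.001, -1.0]]
contact_force: [-3.9, 0.3, 7.3]
finger_gap: 0.009
```

```bash
python3 -m creep '[[[0,0.05,0.01],[0,0,0]],[[0,0.05,0.01],[0,0,0]]]'; python3 -m creep '[[[0,0,0],[0,0,0]],[[0,0,0],[0,0,0]]]'; python3 -m creep '[[[0,0,0],[0,0,0]],[[0,0,0],[0,0,0]]]'
```

```text
time_s: 21.78
position: [0.4906, 0.026, 0.176]
eef_rot: [[-0.014, -1.0, 0.002], [-1.0, 0.014, 0.0], [-0.0, -0.002, -1.0]]
contact_force: [-1.9, 0.2, 6.4]
finger_gap: 0.0089
time_s: 22.02
position: [0.4906, 0.026, 0.176]
eef_rot: [[-0.014, -1.0, 0.002], [-1.0, 0.014, 0.0], [-0.0, -0.002, -1.0]]
contact_force: [-2.0, 1.3, 6.2]
finger_gap: 0.0091
time_s: 22.28
position: [0.4906, 0.026, 0.176]
eef_rot: [[-0.014, -1.0, 0.002], [-1.0, 0.014, 0.0], [-0.0, -0.002, -1.0]]
contact_force: [-1.3, 0.6, 6.8]
finger_gap: 0.0089
```

About 6.5 N so far; adding a little to reach 8 N, then holding for more than half a second.

```bash
python3 -m creep '[[[0,0,0.025],[0,0,0]],[[0,0,0.025],[0,0,0]],[[0,0,0.025],[0,0,0]]]'; python3 -m creep '[[[0,0,0],[0,0,0]],[[0,0,0],[0,0,0]]]'; python3 -m creep '[[[0,0,0],[0,0,0]],[[0,0,0],[0,0,0]]]'
```

```text
time_s: 22.65
position: [0.4906, 0.026, 0.176]
eef_rot: [[-0.014, -1.0, 0.003], [-1.0, 0.014, 0.0], [-0.0, -0.003, -1.0]]
contact_force: [-1.0, 1.1, 7.7]
finger_gap: 0.0088
time_s: 22.9
position: [0.4906, 0.026, 0.176]
eef_rot: [[-0.014, -1.0, 0.003], [-1.0, 0.014, 0.0], [-0.0, -0.003, -1.0]]
contact_force: [-2.4, 1.1, 7.9]
finger_gap: 0.009
time_s: 23.15
position: [0.4906, 0.026, 0.176]
eef_rot: [[-0.014, -1.0, 0.003], [-1.0, 0.014, 0.0], [-0.0, -0.003, -1.0]]
contact_force: [-2.3, 0.1, 6.6]
finger_gap: 0.0094
```

```bash
python3 -m creep '[[[0,0,0.015],[0,0,0]],[[0,0,0.015],[0,0,0]],[[0,0,0.015],[0,0,0]]]'; python3 -m creep '[[[0,0,0],[0,0,0]],[[0,0,0],[0,0,0]],[[0,0,0],[0,0,0]]]'; python3 -m creep '[[[0,0,-0.1],[0,0,0]],[[0,-0.03,-0.2],[0,0,0]],[[0,-0.03,-0.2],[0,0,0]],[[0,-0.03,-0.2],[0,0,0]]]'
```

```text
time_s: 23.52
position: [0.4907, 0.026, 0.176]
eef_rot: [[-0.014, -1.0, 0.003], [-1.0, 0.014, 0.0], [-0.0, -0.003, -1.0]]
contact_force: [-2.4, 0.8, 8.3]
finger_gap: 0.0093
time_s: 23.9
position: [0.4906, 0.026, 0.176]
eef_rot: [[-0.014, -1.0, 0.003], [-1.0, 0.014, 0.0], [-0.0, -0.003, -1.0]]
contact_force: [-1.2, 1.1, 8.2]
finger_gap: 0.0087
time_s: 24.4
position: [0.4905, 0.0261, 0.1762]
eef_rot: [[-0.014, -1.0, 0.0], [-1.0, 0.014, -0.0], [0.0, -0.0, -1.0]]
contact_force: [0.6, -0.4, 1.5]
finger_gap: 0.0089
```

```bash
python3 -m creep '[[[0,0,0],[0,0,0]],[[0,0,0],[0,0,0]],[[0,0,0],[0,0,0]],[[0,0,0],[0,0,0]]]' 205; python3 -m creep '[[[0,0,0],[0,0,0]],[[0,0,0],[0,0,0]],[[0,0,0],[0,0,0]],[[0,0,0],[0,0,0]]]' 100; python3 -m creep '[[[0,0,-0.5],[0,0,0]],[[0,0,-2],[0,0,0]],[[0,0,-5],[0,0,0]],[[0,0,-9],[0,0,0]],[[0,0,-13],[0,0,0]],[[0,0,-15],[0,0,0]],[[0,0,-15],[0,0,0]],[[0,0,-15],[0,0,0]],[[0,0,-15],[0,0,0]],[[0,0,-15],[0,0,0]]]' 100; python3 - <<'E'
from h import *
st()
for n in ['top','side','wrist']:
    snap(n,n+'9.png')
    for t in ['rod','tray','gear','tab','vial_a','jar']:
        print(n,t,[(np.round(d['position'],3).tolist(),round(d['p'],2)) for d in bot.look_for(t,n)][:4])
E
```

```text
time_s: 24.9
position: [0.4902, 0.026, 0.1762]
eef_rot: [[-0.014, -1.0, -0.0], [-1.0, 0.014, -0.0], [0.0, 0.0, -1.0]]
contact_force: [0.1, 0.5, 0.2]
finger_gap: 0.0167
time_s: 25.4
position: [0.4903, 0.0261, 0.1763]
eef_rot: [[-0.014, -1.0, 0.0], [-1.0, 0.014, -0.0], [0.0, -0.0, -1.0]]
contact_force: [-0.0, -0.9, -0.2]
finger_gap: 0.0519
time_s: 26.65
position: [0.4902, 0.026, 0.3257]
eef_rot: [[-0.014, -1.0, -0.001], [-1.0, 0.014, -0.001], [0.001, 0.001, -1.0]]
contact_force: [-0.5, 0.3, -0.2]
finger_gap: 0.0518
26.65 [0.4902 0.026  0.3257] yaw -90.8 z [-0.001 -0.001 -1.   ] F [-0.5  0.3 -0.2] gap 0.0518 q [ 0.46 -0.22  0.02  0.   -1.81 -0.48]
top rod [([0.49, 0.059, 0.168], 0.75)]
top tray [([0.464, 0.208, 0.002], 0.7), ([0.48, 0.021, 0.055], 0.55)]
top gear [([0.471, 0.025, 0.011], 0.25)]
top tab [([0.475, 0.022, 0.059], 0.7), ([0.466, 0.207, 0.007], 0.67)]
top vial_a []
top jar []
side rod [([0.486, -0.043, 0.162], 0.84)]
side tray [([0.463, 0.2, 0.075], 0.92), ([0.482, 0.018, 0.093], 0.88), ([0.389, 0.356, 0.042], 0.79)]
side gear [([0.503, 0.025, 0.065], 0.54)]
side tab [([0.486, 0.019, 0.091], 0.94), ([0.383, 0.359, 0.037], 0.86), ([0.466, 0.203, 0.074], 0.79)]
side vial_a [([0.574, 0.238, 0.022], 0.72), ([0.384, -0.047, 0.035], 0.54)]
side jar [([0.357, 0.188, 0.058], 0.7)]
wrist rod [([0.489, 0.01, 0.16], 0.7)]
wrist tray [([0.388, 0.331, 0.005], 0.84), ([0.47, 0.21, 0.078], 0.81), ([0.49, 0.02, 0.068], 0.58)]
wrist gear [([0.498, 0.028, 0.067], 0.64), ([0.385, -0.04, 0.048], 0.41)]
wrist tab [([0.489, 0.019, 0.07], 0.73), ([0.389, 0.332, 0.0], 0.62), ([0.469, 0.21, 0.08], 0.55)]
wrist vial_a [([0.573, 0.239, 0.03], 0.75), ([0.494, 0.016, 0.164], 0.34)]
wrist jar [([0.347, 0.187, 0.04], 0.57)]
```

```bash
python3 -c "
from h import *
bot.sign_off();st()"
```

```text
the job is handed in; nothing more can be done
the job is handed in; nothing more can be done
```

The job is done and handed in at about 28 s. The rod rests in both saddles with its thick end in the wide one. The tray hangs by its hook on the middle of the rod, with the gear still in it.

- **Rod:** it touched down at the expected height (tool at 0.1477 m). Pictures after I let go showed it seated in both saddles with the collars outside.
- **Tug:** before letting go I pulled the tray down for well over half a second. Readings were 6.6–7.9 N at first, then 8.2–8.3 N over the last 0.4–0.7 s, with up to 2.4 N of sideways force. The tray held, and its height stayed at 0.176 m.
- **Last checks:** after I let go and backed off, the detectors put the tray's visible part at about (0.49, 0.02, 0.07). The gear was inside it at about (0.50, 0.027, 0.066) in the side and wrist views. Both vials and the jar were within about 1 cm of where they were first seen, which is only about the spread between the detectors' own readings.
- **What failed or disagreed:** my last picture could not be viewed because I had used all 12, so the final state rests on the detectors, not on sight. The top camera did not find the jar or the vials, and gave one weak gear position (p 0.25) about 3 cm off from the other two cameras.

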